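Empty the tipping pot of a deburring stand

TASK

Tip the steel pot over with its turnstile so that all five nuts fall out into the plain tray (not into the partitioned box), then turn the pot back until it stands upright again. Turn it gently, without flinging it round, and leave the things around it where they are.

Things in the scene. Friction and masses are not known exactly. Their poses are not given: they have to be found in the camera images.
- stand: grey stand, fixed: a foot plate 190 x 66 x 12 mm with two uprights (outer faces 78 mm from the centre, 187 mm high) carrying the pot on a level axle. Origin: centre of the underside of the foot. Its x axis runs along the axle, away from the robot; y to the left; z up. The axle is 170 mm above the bench.
- axle (a point): point on the axle line in the plane of the turnstile's spokes (105 mm from the stand's centre along its -x, 170 mm up); axes as the stand's. The turnstile is rigid with the pot: a hub of radius 18 mm, 24 mm long, and four steel spokes of 10 mm diameter, 90 degrees apart, in the plane at right angles to the axle.
- ball (a point): centre of the ball on one spoke: the one that points up and to the right (-y) at 45 degrees when the pot is upright; the four spokes then make an X. Each spoke ends in such a black ball, 20 mm in diameter, its centre 80 mm from the axle.
- pot (a joint): angle of the pot and its turnstile about the axle, rad. 0: upright, mouth up; positive: mouth tips towards the stand's +y (left); negative: towards -y. Hard stops at -2.15 and 2.15. The nuts may need most of that to slide out. The axle is stiff (about 0.3 N m) and stays where it is left.
- pot_mouth (a point): centre of the mouth of the steel pot, 85 mm from the axle; z along the pot's axis, out of the mouth. The pot flares from 84 mm at its bottom (30 mm beyond the axle) to 110 mm at the mouth, 115 mm long, walls 3 mm.
- tray: plain open aluminium tray without partitions, 150 (x) x 170 (y) x 50 mm high, walls 4 mm, heavy (1.5 kg), fixed on the bench on one side of the stand, close to its foot. Origin: centre of its underside.
- sorter: aluminium box of the same size as the tray but with partitions making six compartments, fixed on the other side of the stand. Origin: centre of its underside.
- nut1: loose steel hex nut, 24 mm across flats, 13 mm thick, 35 g, one of five that start in the pot. Origin: centre of one flat face, z along its axis.
- nut2: loose steel hex nut, 24 mm across flats, 13 mm thick, 35 g, one of five that start in the pot. Origin: centre of one flat face, z along its axis.
- nut3: loose steel hex nut, 24 mm across flats, 13 mm thick, 35 g, one of five that start in the pot. Origin: centre of one flat face, z along its axis.
- nut4: loose steel hex nut, 24 mm across flats, 13 mm thick, 35 g, one of five that start in the pot. Origin: centre of one flat face, z along its axis.
- nut5: loose steel hex nut, 24 mm across flats, 13 mm thick, 35 g, one of five that start in the pot. Origin: centre of one flat face, z along its axis.
- wrench: bystander: steel wrench 170 mm long lying in front of the stand; origin under its middle, x along it
- oil: bystander: grey bottle, diameter 60, 150 mm high, standing behind the stand; origin at its underside
- paste: bystander: can, diameter 70, 70 mm high, standing behind the stand; origin at its underside
- brush: bystander: hand brush lying to the left; origin under its middle, x along it
- hammer: bystander: hammer lying to the right; origin under its middle, x along it
- block: bystander: dark steel block 60 x 80 x 40 mm to the right; origin at its underside
- mug: bystander: white mug, diameter 80, 90 mm high, far left; origin at its underside
Mind the look-alikes: they are no part of the job. What is shaped like the stand but purple is not meant.

How it is judged (in metres and radians):
On the way:
1. the pot is tipped over (more than 80 degrees) and all five nuts lie in the plain tray (x of nut1 in the frame of tray between -0.071 and 0.071 m and y of nut1 in the frame of tray between -0.081 and 0.081 m and z of each of nut1, nut2, nut3, nut4, nut5 in the frame of tray below 0.045 m and x of nut2 in the frame of tray between -0.071 and 0.071 m and y of nut2 in the frame of tray between -0.081 and 0.081 m and x of nut3 in the frame of tray between -0.071 and 0.071 m and y of nut3 in the frame of tray between -0.081 and 0.081 m and x of nut4 in the frame of tray between -0.071 and 0.071 m and y of nut4 in the frame of tray between -0.081 and 0.081 m and x of nut5 in the frame of tray between -0.071 and 0.071 m and y of nut5 in the frame of tray between -0.081 and 0.081 m and (value of joint pot above 1.4 rad or value of joint pot below -1.4 rad)), for 0.2 s.
At the end, for the whole second after the job is handed in: All five nuts lie at rest inside the plain tray (below its rim) and the pot stands still, upright within 0.12 rad (7 degrees) (x of nut1 in the frame of tray between -0.071 and 0.071 m and y of nut1 in the frame of tray between -0.081 and 0.081 m and z of each of nut1, nut2, nut3, nut4, nut5 in the frame of tray below 0.045 m and x of nut2 in the frame of tray between -0.071 and 0.071 m and y of nut2 in the frame of tray between -0.081 and 0.081 m and x of nut3 in the frame of tray between -0.071 and 0.071 m and y of nut3 in the frame of tray between -0.081 and 0.081 m and x of nut4 in the frame of tray between -0.071 and 0.071 m and y of nut4 in the frame of tray between -0.081 and 0.081 m and x of nut5 in the frame of tray between -0.071 and 0.071 m and y of nut5 in the frame of tray between -0.081 and 0.081 m and value of joint pot between -0.12 and 0.12 rad and velocity of joint pot between -0.05 and 0.05 rad/s and linear speed of each of nut1, nut2, nut3, nut4, nut5 below 0.03 m/s); the robot touches nothing.
It fails at once if the pot is flung round faster than 6 rad/s (velocity of joint pot above 6 rad/s or velocity of joint pot below -6 rad/s).
It fails at once if one of the things around (wrench, bottle, can, brush, hammer, block, mug) is moved by more than 30 mm (distance of any of wrench, oil, paste, brush, hammer, block, mug from where it was at the start of the episode above 0.03 m).
It also fails if it takes over 58 s, if anything falls off the work surface, if the arm or the gripper's body presses on something with over 40 N, if the wrist force passes 120 N, or if a joint passes its speed limit or range.

ROBOT

A 6-joint arm with a two-finger parallel gripper is mounted at the origin on the work surface. World frame = base frame: x ahead of the robot, y to its left, z up, the work surface at z = 0. Lengths are in mm, angles in rad, forces in N, time in s.
With the tool pointing down it reaches from about 350 to 775 mm from the base axis. Payload 7.3 kg.
Tool frame: the origin (TCP) lies on the centre line of the jaws, within the pads' length; the fingertips stand 14 mm ahead of it and the grasp point (between the pads) lies 5 mm behind it; z points along the fingers, y is the line along which they close (so a half turn about z gives the same grasp; the last joint's range is limited). The gripper opens to 92 mm and grips with 3 to 60 N. Pads are 19 mm wide; open, the fingers measure 130 mm over their backs; the gripper's body (75 mm by 190 mm) begins 47 mm behind the grasp point.
Start: joints at [1.136, 0.342, 1.524, -0, 1.275, -0.146], TCP at [149.505, 503.281, 240.741] pointing down, gripper open.
Joint ranges: [-2.53, 2.53], [-0.77, 2.02], [0.04, 2.7], [-1, 4.14], [0.28, 2.66], [-3.11, 3.11]. Speed limits (rad/s): [2.57, 2.57, 3.14, 3.14, 3.14, 3.14].

INTERFACE

Orientations are given as [roll, pitch, yaw] about the fixed x, y, z axes, in that order (R = Rz(yaw) Ry(pitch) Rx(roll)).
In Python, from plant import get_obs, capture, bot, spot_in, trace, pinpoint gives the robot as it stands.
- The arm moves only by the tool play_rows, never from a script. Its argument "rows" is a list of rows, each a list of 2 entries, a list of its own where there are three numbers: the shift along the world's x, y, z in units of 3 cm (1.0 is 3 cm), then the turn, a rotation vector about the world's x, y, z in units of 8 degrees (1.0 is 8 degrees). A call has 1 to 12 rows; each row shifts and turns the commanded pose from where the row before left it; what a row does not reach is not made up. A row lasts 1/8 s, in which the tool goes at most 62.5 mm and 10.7 degrees, less where a joint would pass 70% of its speed; a pose out of reach is approached as far as the arm can. A call with a number of a shift or a turn outside -1 to 1 is refused whole. A call with a gripper value outside its range is refused whole. "hand" is the opening, from -1 (shut) to 1 (fully open), set as the call begins (left out, the last holds). The fingers move at their own pace and stop on an object; the grip force is fixed at half the most. Time passes only in rows, so rows that do not move let the fingers close. It gives the time, the measured TCP pose, the force, the opening and the grip force at its end, in the units of the state.
- get_obs(): the state, without advancing time (a new reading comes with each control period).
- capture(name): name is "scene" or "top"; returns a dict with "frame" (384x512x3 uint8, red, green, blue), "fov_y" (degrees; the focal length in pixels is half the picture's height over the tangent of half this angle, whatever the lens; pixels are square), "cx", "cy" (the principal point, pixels), "rvec" (rotation vector, rad) and "tvec" (3), from world to camera coordinates, as OpenCV has them. Camera axes: x right, y down, z forward; pixel columns grow to the right and rows downward; lengths in mm; the calibration is good to about 2 mm. A picture is of the moment at which its call begins. There is no depth.
- bot.close_job(): hands the job in; it is judged then, once.
Trained networks look in the newest picture that a camera, given by its name, has taken for a name from the list of things; names that differ only in an ending like _2 or _b are one class to them, and where a whole thing is asked for, a point or a joint stands for the part that bears it (a point fixed in the world has none). Each returns a list of dicts, best first, with "p" (0 to 1); they miss things now and then, are a little off and sometimes report something else, mostly with a low value. They report only what shows in the picture. A call takes as long as a camera call. They do not tell look-alikes from the thing itself.
- spot_in(query, camera): "at" ([row, column] in pixels, amid what is visible of it).
- trace(query, camera): "mask" (384x512 bool, what is visible of it) and "at" ([row, column] in pixels, amid what is visible of it).
- pinpoint(query, camera): "at" ([row, column] in pixels: a listed point, or the origin of a listed thing).
The state is a dict: "time": time; "joint_positions": joint angles; "dq": joint speeds; "tau": joint torques, N m; "tool_pos": TCP position; "tcp_rot": TCP orientation; "contact_force": force on the tool from outside, world axes, zero at the start; "moment": the same for the moment, N m; "grip_width": finger opening in mm; "finger_force": force on a finger pad.
Only numpy, scipy, OpenCV 4.12 (cv2) and the standard library are available. Lean on these libraries where they do the work, as an engineer would, in place of code of your own. Each camera call takes 0.05 s, during which the arm holds its last target. There are 200 camera calls.

## Working session

There is one attempt and no reset: what is moved stays moved. The work goes in short steps, Python scripts to look and compute and a tool call to move; the robot and the scene stay as the last step left them, time stands still between calls to the robot, and variables do not carry over. Pictures are saved under pics/ and viewed, at most 10 in all, crops included, and the job is handed in when it is done.

Besides the shell and the picture viewer there is one more tool, called after "Call:" as a command line: name --argument value ..., lists and objects as JSON in quotes. play_rows: Moves the arm, as the interface text tells. Shifts and turns lie within -1 to 1; 1 stands for 3 cm of shift or 8 degrees of turn. Its arguments: {"type":"object","properties":{"rows":{"type":"array"},"hand":{"type":"number"}},"required":["rows"]}

```bash
mkdir -p pics; cat > h.py <<'E'
import numpy as np, cv2
from plant import get_obs, capture, bot, spot_in, trace, pinpoint
def cam(n):
    c=capture(n); f=192/np.tan(np.radians(c["fov_y"])/2)
    K=np.array([[f,0,c["cx"]],[0,f,c["cy"]],[0,0,1]]); R=cv2.Rodrigues(np.array(c["rvec"],float))[0]
    return c,K,R,np.array(c["tvec"],float).reshape(3)
def ray(C,at):
    _,K,R,t=C; d=R.T@np.linalg.inv(K)@np.array([at[1],at[0],1.]); return -R.T@t,d
def onz(C,at,z):
    o,d=ray(C,at); return o+d*(z-o[2])/d[2]
def tri(C1,a1,C2,a2):
    o,d=ray(C1,a1);p,e=ray(C2,a2); d/=np.linalg.norm(d);e/=np.linalg.norm(e)
    s=np.linalg.lstsq(np.c_[d,-e],p-o,rcond=None)[0]; A=o+d*s[0];B=p+e*s[1]; return (A+B)/2,np.linalg.norm(A-B)
def proj(C,P):
    c,K,R,t=C; return cv2.projectPoints(np.array(P,float).reshape(-1,3),np.array(c["rvec"],float),t,K,None)[0].reshape(-1,2)
E
python3 - <<'E'
from h import *
S=cam("scene");T=cam("top")
cv2.imwrite("pics/s.png",S[0]["frame"][:,:,::-1]);cv2.imwrite("pics/t.png",T[0]["frame"][:,:,::-1])
for q in ["stand","axle","ball","pot_mouth","tray","sorter","wrench","oil","paste","brush","hammer","block","mug"]:
  for n,C in (("scene",S),("top",T)):
    print(q,n,[(round(float(r["p"]),2),np.round(r["at"],1).tolist(),np.round(onz(C,r["at"],170 if q=="axle" else 255 if q=="pot_mouth" else 227 if q=="ball" else 0)[:2]).tolist()) for r in pinpoint(q,n)[:3]])
E
```

```text
stand scene [(0.88, [170.9, 241.2], [293.0, 249.0]), (0.8, [215.9, 273.4], [590.0, 38.0]), (0.57, [217.9, 188.2], [308.0, -146.0])]
stand top [(0.93, [269.1, 297.7], [308.0, -144.0]), (0.72, [269.9, 181.1], [296.0, 255.0]), (0.68, [186.0, 253.4], [590.0, 13.0])]
axle scene [(0.67, [131.8, 228.1], [211.0, 275.0]), (0.62, [176.5, 164.3], [221.0, -153.0]), (0.6, [174.1, 247.7], [484.0, 24.0])]
axle top [(0.93, [216.5, 246.5], [476.0, 25.0]), (0.68, [307.5, 159.1], [204.0, 276.0]), (0.6, [307.4, 298.8], [215.0, -133.0])]
ball scene [(0.9, [169.1, 152.2], [217.0, -199.0]), (0.59, [125.1, 215.9], [196.0, 211.0]), (0.56, [169.3, 242.2], [499.0, -32.0])]
ball top [(0.85, [213.7, 261.9], [482.0, -22.0]), (0.8, [318.9, 172.8], [186.0, 220.0]), (0.6, [314.6, 324.7], [209.0, -199.0])]
pot_mouth scene [(0.97, [120.3, 240.1], [295.0, 256.0]), (0.84, [163.2, 273.2], [597.0, 22.0])]
pot_mouth top [(0.89, [279.6, 160.3], [296.0, 251.0]), (0.72, [273.5, 307.8], [322.0, -149.0]), (0.71, [176.5, 248.5], [584.0, 17.0])]
tray scene [(0.7, [202.0, 291.0], [607.0, 155.0]), (0.44, [169.2, 331.1], [646.0, 476
[... 466 characters left out ...]
1], [640.0, 29.0])]
paste scene [(0.84, [243.7, 296.1], [741.0, -57.0]), (0.17, [157.3, 295.4], [452.0, 489.0])]
paste top [(0.56, [143.8, 269.2], [742.0, -40.0]), (0.26, [176.6, 242.4], [623.0, 52.0])]
brush scene [(0.77, [158.1, 298.4], [468.0, 489.0]), (0.28, [317.4, 172.3], [575.0, -531.0])]
brush top [(0.56, [215.7, 121.4], [478.0, 473.0])]
hammer scene [(0.69, [315.3, 170.3], [564.0, -528.0])]
hammer top [(0.79, [189.1, 408.1], [589.0, -522.0])]
block scene [(0.86, [271.1, 157.1], [404.0, -418.0])]
block top [(0.72, [182.7, 209.8], [600.0, 167.0]), (0.67, [246.6, 382.3], [390.0, -430.0])]
mug scene [(0.9, [173.2, 331.2], [661.0, 445.0])]
mug top [(0.96, [164.9, 130.4], [659.0, 452.0])]
```

View pics/s.png

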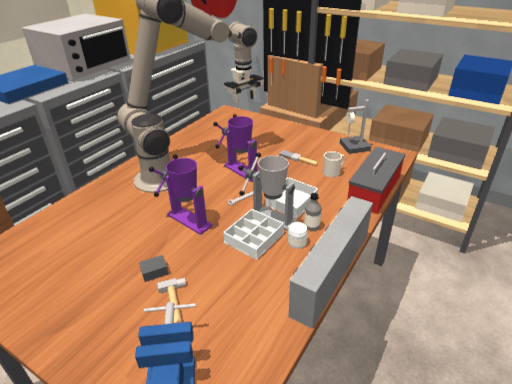

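View pics/t.png

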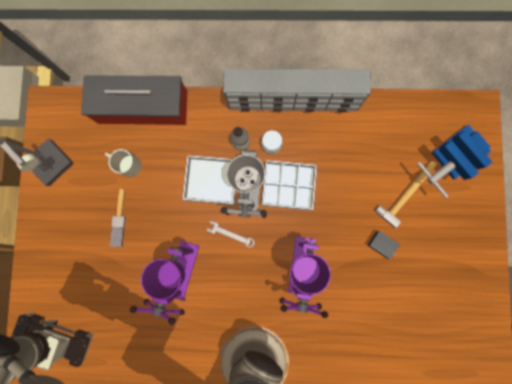

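The scene picture shows the grey stand at about (row 190, col 272), with the plain tray to its left (+y, top view (180,208)) and the sorter to its right. The purple stands are the decoys. My plan is to grip the up-right ball across the spoke plane with the tool pointing down, then carry it round an 80 mm arc.

```bash
python3 - <<'E'
from h import *
S=cam("scene");T=cam("top")
o=get_obs();print(o["time"],o["tool_pos"],o["tcp_rot"],o["grip_width"])
near=lambda L,a:[r["at"] for r in L if np.hypot(*(np.array(r["at"])-a))<20]
P={}
for q,a,b in (("ball",(169,242),(214,262)),("axle",(174,248),(216,246)),("pot_mouth",(163,273),(176,248)),("stand",(216,273),(186,253)),("tray",(202,291),(185,212)),("sorter",(235,255),(187,289))):
  s=near(pinpoint(q,"scene"),a);t=near(pinpoint(q,"top"),b)
  if s and t: P[q]=tri(S,s[0],T,t[0]);print(q,np.round(P[q][0],1),round(P[q][1],1))
def crop(C,r,c,n):
  f=np.ascontiguousarray(C[0]["frame"][:,:,::-1])[r:r+75,c:c+100]; return cv2.resize(f,(400,300) if 0 else (396,300),interpolation=cv2.INTER_CUBIC)
cv2.imwrite("pics/c.png",np.hstack([crop(S,140,210,0),crop(T,160,200,0)]))
E
```

```text
1.5 [149.48811541 503.24818323 240.71065664] [-3.14158695e+00  1.32050672e-05  2.85281327e+00] 91.7371387957097
ball [486.9 -25.9 215.8] 3.9
axle [485.5  30.2 183.6] 9.4
pot_mouth [593.2  20.8 268.8] 13.0
stand [591.   26.5  12.4] 3.5
tray [592.7 168.1 -11.7] 17.5
sorter [ 595.9 -104.6    5.5] 6.9
```

View pics/c.png

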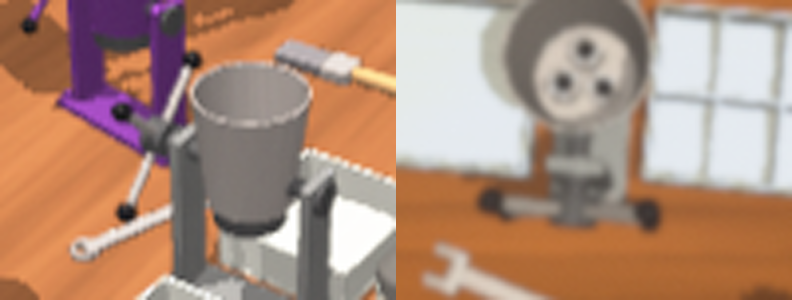

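Close up, the X turnstile's balls are in the scene view at about (155,258) up-left, (168,241) up-right and (193,242) down-right. In the top view they are at about (211,224) and (214,263), and three nuts can be seen in the pot. Next I fit the stand's pose to these.

```bash
python3 - <<'E'
from h import *
from scipy.optimize import least_squares
S=cam("scene");T=cam("top")
b=56.57
O=[(S,(-105,b,170+b),(155,258.5)),(S,(-105,-b,170+b),(168.5,241.3)),(S,(-105,-b,170-b),(193,241.6)),(T,(-105,b,170+b),(210.8,224)),(T,(-105,-b,170+b),(213.7,262.5)),
(S,(0,0,255),(163.2,273.2)),(T,(0,0,255),(176.5,248.5)),(S,(0,0,0),(215.9,273.4)),(T,(0,0,0),(186,253.4))]
W=lambda p,v:np.array([p[0]+np.cos(p[2])*v[0]-np.sin(p[2])*v[1],p[1]+np.sin(p[2])*v[0]+np.cos(p[2])*v[1],v[2]])
f=lambda p:np.concatenate([proj(C,W(p,v))[0]-np.array(a)[::-1] for C,v,a in O])
r=least_squares(f,[590,20,-.05],x_scale=[10,10,.05],loss="soft_l1")
print(r.x,np.round(f(r.x).reshape(-1,2),1).tolist());print([np.round(W(r.x,v),1).tolist() for v in [(-105,0,170),(-105,-b,226.57)]])
print("tool x,y axes yaw 2.8528: needed y axis along stand x")
E
```

```text
[ 5.92476826e+02  2.15223252e+01 -8.51690549e-02] [[-0.3, -0.3], [-1.8, -1.1], [-0.9, -0.4], [-0.2, -1.4], [0.8, -0.2], [-1.2, -0.4], [-1.5, -3.0], [-1.7, 2.5], [-2.4, -0.6]]
[[487.9, 30.5, 170.0], [483.0, -25.9, 226.6]]
tool x,y axes yaw 2.8528: needed y axis along stand x
```

Call:
play_rows --rows '[[[0,0,1],[0,0,0]],[[0,0,1],[0,0,0]],[[0,0,1],[0,0,0]],[[0,0,1],[0,0,0]],[[0,0,1],[0,0,0]],[[0.6,-0.96,0],[0,0,-0.54]],[[0.6,-0.96,0],[0,0,-0.54]],[[0.6,-0.96,0],[0,0,-0.54]],[[0.6,-0.96,0],[0,0,-0.54]],[[0.6,-0.96,0],[0,0,-0.54]],[[0.6,-0.96,0],[0,0,-0.54]],[[0.6,-0.96,0],[0,0,-0.54]]]' --hand 0.3

```text
time: 3.7
tool_pos: [275.9, 300.7, 390.9]
tcp_rot: [3.141, 0.0, 2.323]
contact_force: [-0.2, 0.2, -0.2]
grip_width: 59.5
finger_force: 0.0
```

Call:
play_rows --rows '[[[0.6,-0.96,0],[0,0,-0.54]],[[0.6,-0.96,0],[0,0,-0.54]],[[0.6,-0.96,0],[0,0,-0.54]],[[0.6,-0.96,0],[0,0,-0.54]],[[0.6,-0.96,0],[0,0,-0.54]],[[0.6,-0.96,0],[0,0,-0.54]],[[0.6,-0.96,0],[0,0,-0.54]],[[0.6,-0.96,0],[0,0,-0.54]],[[0.6,-0.96,0],[0,0,-0.54]],[[0.6,-0.96,0],[0,0,-0.54]],[[0,0,0],[0,0,0]]]'

```text
time: 5.08
tool_pos: [456.2, 12.1, 390.2]
tcp_rot: [-3.141, 0.0, 1.568]
contact_force: [-0.3, 0.7, -0.6]
grip_width: 60.0
finger_force: 0.0
```

Call:
play_rows --rows '[[[0.45,-0.64,-1],[0,0,-0.3]],[[0.45,-0.63,-1],[0,0,-0.3]],[[0,0,-1],[0,0,0]],[[0,0,0],[0,0,0]],[[0,0,0],[0,0,0]]]'

```text
time: 5.7
tool_pos: [482.8, -23.9, 302.2]
tcp_rot: [3.14, 0.0, 1.488]
contact_force: [0.9, -0.1, 0.6]
grip_width: 59.6
finger_force: 0.0
```

```bash
python3 - <<'E'
from h import *
S=cam("scene");T=cam("top");o=get_obs();print(o["tool_pos"],o["tcp_rot"])
def mk(C,r,c):
  f=np.ascontiguousarray(C[0]["frame"][:,:,::-1])[r:r+75,c:c+99]; f=cv2.resize(f,(396,300),interpolation=cv2.INTER_CUBIC)
  for P,k in (((483,-26,226.6),(0,0,255)),(o["tool_pos"],(0,255,0)),(np.array(o["tool_pos"])-[0,0,70],(255,0,0))):
    u=(proj(C,P)[0]-[c,r])*4; cv2.circle(f,tuple(int(x) for x in u),3,k,-1)
  return f
cv2.imwrite("pics/d.png",np.hstack([mk(S,130,205),mk(T,170,210)]))
E
```

```text
[482.98105841 -24.07667953 302.37416422] [3.13860812e+00 2.79797941e-04 1.48810108e+00]
```

View pics/d.png

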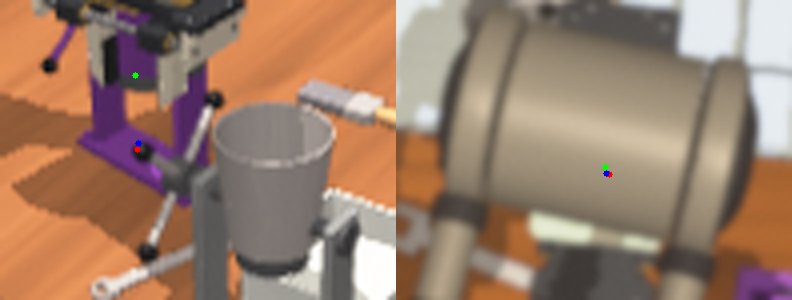

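The scene view puts the ball about 1 px from the prediction, between the two fingers. I descend and close.

Call:
play_rows --rows '[[[0,-0.03,-0.7],[0,0,0]],[[0,0,-0.7],[0,0,0]],[[0,0,-0.7],[0,0,0]],[[0,0,-0.57],[0,0,0]],[[0,0,0],[0,0,0]]]'

```text
time: 6.42
tool_pos: [482.3, -25.1, 220.7]
tcp_rot: [-3.141, -0.0, 1.488]
contact_force: [-0.5, -0.2, -0.1]
grip_width: 59.9
finger_force: 0.0
```

Call:
play_rows --rows '[[[0,0,0],[0,0,0]],[[0,0,0],[0,0,0]],[[0,0,0],[0,0,0]],[[0,0,0],[0,0,0]],[[0,0,0],[0,0,0]],[[0,0,0],[0,0,0]]]' --hand -0.7

```text
time: 7.18
tool_pos: [484.5, -25.5, 221.0]
tcp_rot: [3.137, -0.0, 1.487]
contact_force: [7.2, 0.5, -1.8]
grip_width: 18.2
finger_force: 30.0
```

Call:
play_rows --rows '[[[0.1,0,0],[0,0,0]],[[0,0,0],[0,0,0]]]'

```text
time: 7.42
tool_pos: [484.6, -25.5, 220.9]
tcp_rot: [-3.139, 0.001, 1.487]
contact_force: [-3.9, -1.1, 4.5]
grip_width: 18.0
finger_force: 30.0
```

```bash
python3 - <<'E'
from h import *
S=cam("scene");o=get_obs();print(o["tool_pos"],o["grip_width"],o["contact_force"])
r,c=135,205
f=np.ascontiguousarray(S[0]["frame"][:,:,::-1])[r:r+60,c:c+80]; f=cv2.resize(f,(800,600),interpolation=cv2.INTER_CUBIC)
u=(proj(S,np.array(o["tool_pos"])+[0,0,5])[0]-[c,r])*10; cv2.circle(f,tuple(int(x) for x in u),4,(0,0,255),-1)
cv2.imwrite("pics/e.png",f)
E
```

```text
[484.59836794 -25.49502725 220.88204118] 17.99335442192082 [-3.80685716 -1.10245562  4.96200013]
```

View pics/e.png

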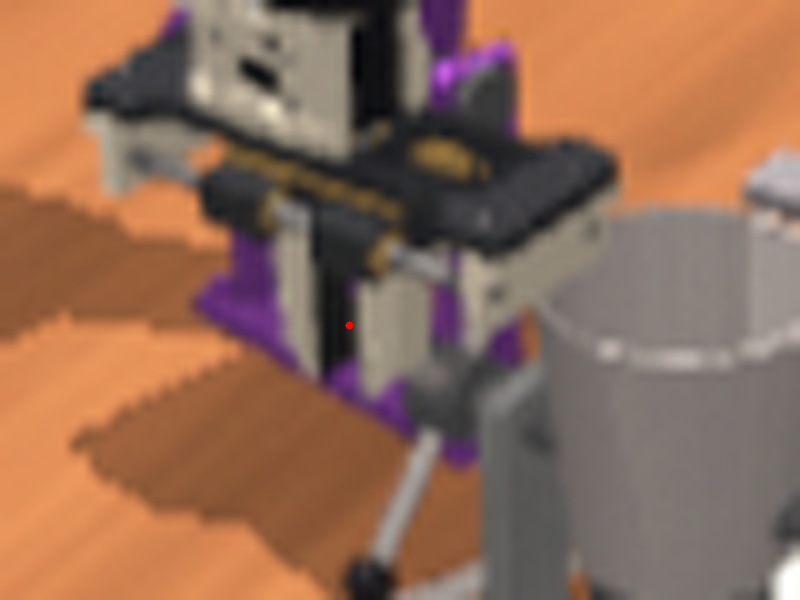

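The fingers straddle the ball and the grip point (325,349) lies on it. I start the arc at 5° per row.

Call:
play_rows --rows '[[[0.015,0.171,0.157],[0,0,0]],[[0.016,0.184,0.142],[0,0,0]],[[0.017,0.195,0.125],[0,0,0]],[[0.018,0.205,0.107],[0,0,0]],[[0.018,0.214,0.089],[0,0,0]],[[0.019,0.221,0.07],[0,0,0]],[[0,0,0],[0,0,0]]]'

```text
time: 8.35
tool_pos: [486.6, 10.0, 241.0]
tcp_rot: [-3.137, 0.002, 1.488]
contact_force: [-7.2, -3.0, 3.5]
grip_width: 17.8
finger_force: 30.0
```

Call:
play_rows --rows '[[[0,0.226,0.05],[0,0,0]],[[0,0.23,0.031],[0,0,0]],[[0,0.231,0.01],[0,0,0]],[[0,0.231,-0.01],[0,0,0]],[[0.01,0.23,-0.031],[0,0,0]],[[0.019,0.226,-0.05],[0,0,0]],[[0.019,0.221,-0.07],[0,0,0]],[[0.018,0.214,-0.089],[0,0,0]],[[0.018,0.205,-0.107],[0,0,0]],[[0.017,0.195,-0.125],[0,0,0]],[[0,0,0],[0,0,0]]]'

```text
time: 9.72
tool_pos: [490.3, 77.9, 230.7]
tcp_rot: [-3.14, -0.001, 1.488]
contact_force: [-7.6, 3.6, 11.2]
grip_width: 18.1
finger_force: 30.0
```

Call:
play_rows --rows '[[[0,0.175,-0.142],[0,0,0]],[[0,0.16,-0.157],[0,0,0]],[[0,0.15,-0.171],[0,0,0]],[[0,0.141,-0.184],[0,0,0]],[[0,0.124,-0.195],[0,0,0]],[[0,0.107,-0.205],[0,0,0]],[[0,0.089,-0.214],[0,0,0]],[[0,0,0],[0,0,0]],[[0,0,0],[0,0,0]],[[0,0,0],[0,0,0]],[[0,0,0],[0,0,0]]]'

```text
time: 11.1
tool_pos: [491.7, 107.5, 192.4]
tcp_rot: [3.141, -0.004, 1.488]
contact_force: [-1.5, 11.5, 5.1]
grip_width: 17.9
finger_force: 30.0
```

```bash
python3 - <<'E'
from h import *
S=cam("scene");T=cam("top");o=get_obs();print(o["time"],o["tool_pos"])
def mk(C,r,c): return cv2.resize(np.ascontiguousarray(C[0]["frame"][:,:,::-1])[r:r+75,c:c+99],(396,300),interpolation=cv2.INTER_CUBIC)
cv2.imwrite("pics/f.png",np.hstack([mk(S,155,235),mk(T,140,170)]))
for n in("scene","top"):
  C=S if n=="scene" else T
  for i in range(1,2): print(n,[(round(float(d["p"]),2),np.round(d["at"]).tolist(),np.round(onz(C,d["at"],12)[:2]).tolist()) for d in spot_in("nut%d"%i,n)[:8]])
E
```

```text
11.2 [491.7270553  107.51399839 192.38906884]
scene []
top []
```

View pics/f.png

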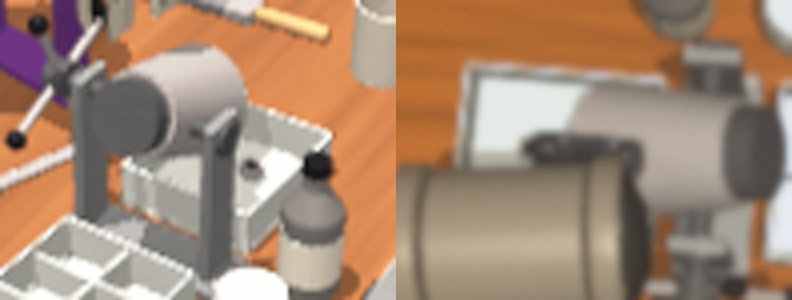

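The pot is tipped about 115°, and one nut shows in the tray at scene crop (168,252). I go 5° further and wait.

Call:
play_rows --rows '[[[0,0.01,-0.11],[0,0,0]],[[0,0.01,-0.112],[0,0,0]],[[0,0,-0.05],[0,0,0]],[[0,0,0],[0,0,0]],[[0,0,0],[0,0,0]],[[0,0,0],[0,0,0]],[[0,0,0],[0,0,0]],[[0,0,0],[0,0,0]],[[0,0,0],[0,0,0]],[[0,0,0],[0,0,0]]]'

```text
time: 12.55
tool_pos: [491.8, 109.3, 184.9]
tcp_rot: [3.14, -0.007, 1.487]
contact_force: [-2.5, 16.6, 9.1]
grip_width: 18.0
finger_force: 30.0
```

```bash
python3 - <<'E'
from h import *
S=cam("scene");o=get_obs();print(o["time"],o["tool_pos"])
f=np.ascontiguousarray(S[0]["frame"][:,:,::-1])[160:220,250:330]
cv2.imwrite("pics/g.png",cv2.resize(f,(800,600),interpolation=cv2.INTER_CUBIC))
E
```

```text
12.6 [491.80203609 109.27843034 184.87479958]
```

View pics/g.png

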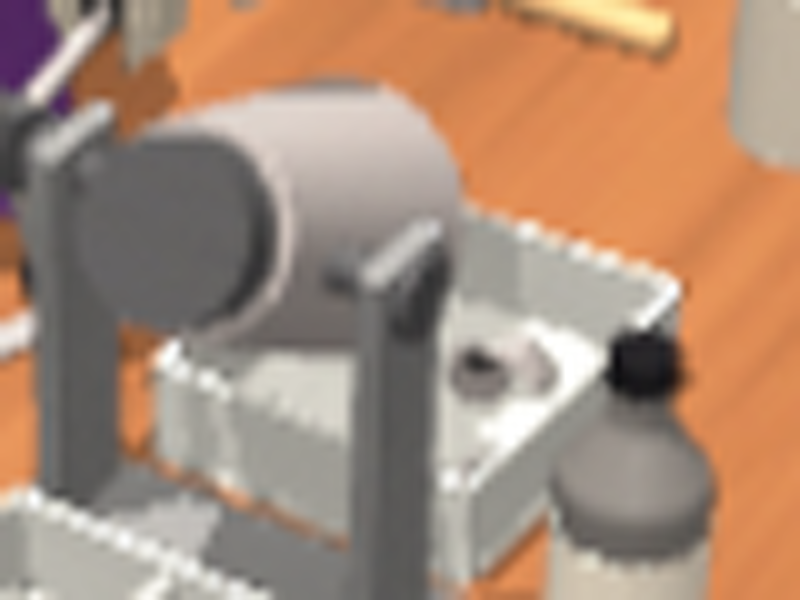

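At least two nuts are out now, so I go on nearly to the stop and then rock gently.

Call:
play_rows --rows '[[[0,0.05,-0.06],[0,0,0]],[[0,0.02,-0.06],[0,0,0]],[[0,0,0],[0,0,0]],[[0,0,0],[0,0,0]],[[0,-0.02,0.2],[0,0,0]],[[0,-0.03,0.2],[0,0,0]],[[0,0.03,-0.2],[0,0,0]],[[0,0.02,-0.2],[0,0,0]],[[0,0,0],[0,0,0]],[[0,0,0],[0,0,0]],[[0,0,0],[0,0,0]],[[0,0,0],[0,0,0]]]'

```text
time: 14.1
tool_pos: [491.8, 110.2, 180.4]
tcp_rot: [3.141, -0.005, 1.487]
contact_force: [-1.3, 12.0, 4.0]
grip_width: 18.3
finger_force: 30.0
```

```bash
python3 - <<'E'
from h import *
S=cam("scene");T=cam("top");o=get_obs();print(o["time"],o["tool_pos"])
f=lambda C,r,c:cv2.resize(np.ascontiguousarray(C[0]["frame"][:,:,::-1])[r:r+60,c:c+40],(400,600),interpolation=cv2.INTER_CUBIC)
cv2.imwrite("pics/i.png",np.hstack([f(S,165,275),f(T,150,180)]))
E
```

```text
14.2 [491.81954786 110.21577922 180.35643201]
```

View pics/i.png

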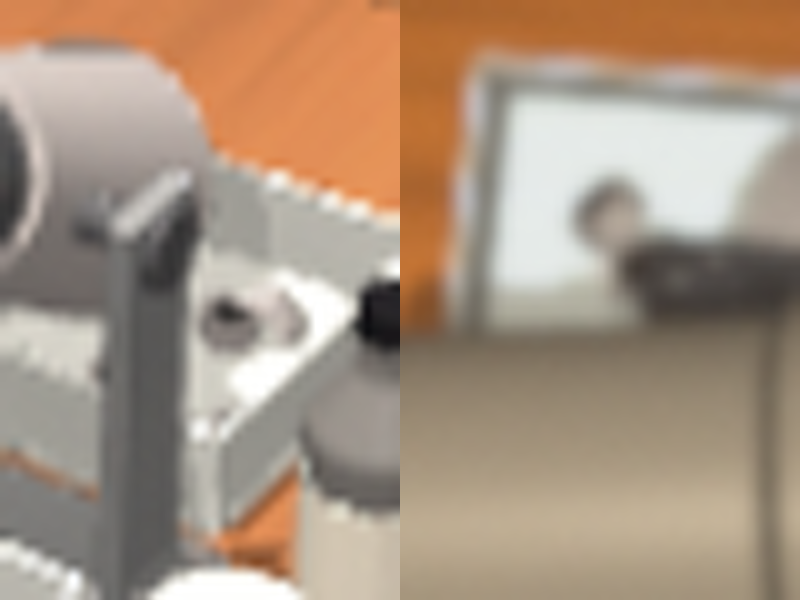

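Call:
play_rows --rows '[[[0,-0.05,0.45],[0,0,0]],[[0,0.05,-0.45],[0,0,0]],[[0,-0.05,0.45],[0,0,0]],[[0,0.05,-0.45],[0,0,0]],[[0,-0.05,0.45],[0,0,0]],[[0,0.05,-0.45],[0,0,0]],[[0,0,0],[0,0,0]],[[0,0,0],[0,0,0]],[[0,0,0],[0,0,0]],[[0,0,0],[0,0,0]]]'

```text
time: 15.45
tool_pos: [491.8, 109.6, 180.7]
tcp_rot: [3.141, -0.004, 1.487]
contact_force: [0.3, 12.1, 2.0]
grip_width: 18.7
finger_force: 30.0
```

```bash
python3 - <<'E'
from h import *
S=cam("scene");T=cam("top");o=get_obs();print(o["time"],o["tool_pos"])
for n,C in(("scene",S),("top",T)):
  for q in("nut1","nut3"): print(n,[(round(float(d["p"]),2),np.round(d["at"]).tolist(),np.round(onz(C,d["at"],12)[:2]).tolist()) for d in spot_in(q,n)[:8]])
E
```

```text
15.55 [491.74744042 109.54537084 180.66550533]
scene [(0.69, [184.0, 269.0], [469.0, 211.0]), (0.26, [200.0, 296.0], [625.0, 160.0])]
scene [(0.69, [184.0, 269.0], [469.0, 211.0]), (0.26, [200.0, 296.0], [625.0, 160.0])]
top [(0.54, [168.0, 200.0], [649.0, 200.0]), (0.36, [178.0, 246.0], [617.0, 39.0])]
top [(0.54, [168.0, 200.0], [649.0, 200.0]), (0.36, [178.0, 246.0], [617.0, 39.0])]
```

Call:
play_rows --rows '[[[0,-0.03,0.14],[0,0,0]],[[0,-0.07,0.222],[0,0,0]],[[0,-0.089,0.214],[0,0,0]],[[-0.005,-0.107,0.205],[0,0,0]],[[-0.01,-0.124,0.195],[0,0,0]],[[-0.01,-0.141,0.184],[0,0,0]],[[-0.01,-0.156,0.171],[0,0,0]],[[-0.01,-0.171,0.157],[0,0,0]],[[-0.01,-0.184,0.142],[0,0,0]],[[-0.01,-0.195,0.125],[0,0,0]],[[-0.01,-0.205,0.107],[0,0,0]],[[-0.01,-0.214,0.089],[0,0,0]]]'

```text
time: 17.25
tool_pos: [488.9, 56.8, 237.8]
tcp_rot: [-3.141, -0.0, 1.487]
contact_force: [5.3, -2.3, -17.9]
grip_width: 17.7
finger_force: 30.0
```

Call:
play_rows --rows '[[[-0.01,-0.221,0.07],[0,0,0]],[[-0.01,-0.226,0.05],[0,0,0]],[[-0.01,-0.23,0.031],[0,0,0]],[[-0.012,-0.231,0.01],[0,0,0]],[[-0.012,-0.231,-0.01],[0,0,0]],[[-0.012,-0.23,-0.031],[0,0,0]],[[-0.012,-0.226,-0.05],[0,0,0]],[[0,0,0],[0,0,0]]]'

```text
time: 18.25
tool_pos: [486.4, 9.5, 241.1]
tcp_rot: [3.141, -0.001, 1.487]
contact_force: [0.8, 4.3, -11.4]
grip_width: 18.1
finger_force: 30.0
```

Call:
play_rows --rows '[[[-0.012,-0.221,-0.09],[0,0,0]],[[-0.012,-0.214,-0.1],[0,0,0]],[[-0.012,-0.205,-0.115],[0,0,0]],[[-0.012,-0.195,-0.13],[0,0,0]],[[-0.01,-0.184,-0.145],[0,0,0]],[[-0.01,-0.163,-0.157],[0,0,0]],[[0,0,0],[0,0,0]],[[0,0,0],[0,0,0]]]'

```text
time: 19.25
tool_pos: [484.5, -27.1, 220.5]
tcp_rot: [3.14, 0.002, 1.487]
contact_force: [-5.6, -2.1, 4.9]
grip_width: 17.8
finger_force: 30.0
```

```bash
python3 - <<'E'
from h import *
S=cam("scene");T=cam("top");o=get_obs();print(o["time"],o["tool_pos"])
for n,C in(("scene",S),("top",T)):
  for q in("nut1",): print(n,[(round(float(d["p"]),2),np.round(d["at"]).tolist(),np.round(onz(C,d["at"],12)[:2]).tolist()) for d in spot_in(q,n)[:8]])
f=lambda C,r,c:cv2.resize(np.ascontiguousarray(C[0]["frame"][:,:,::-1])[r:r+75,c:c+99],(396,300),interpolation=cv2.INTER_CUBIC)
cv2.imwrite("pics/j.png",np.vstack([np.hstack([f(S,150,235),f(T,145,175)])]))
E
```

```text
19.35 [484.50487678 -27.1678074  220.49940687]
scene []
top [(0.63, [183.0, 218.0], [596.0, 134.0]), (0.45, [163.0, 223.0], [667.0, 121.0])]
```

View pics/j.png

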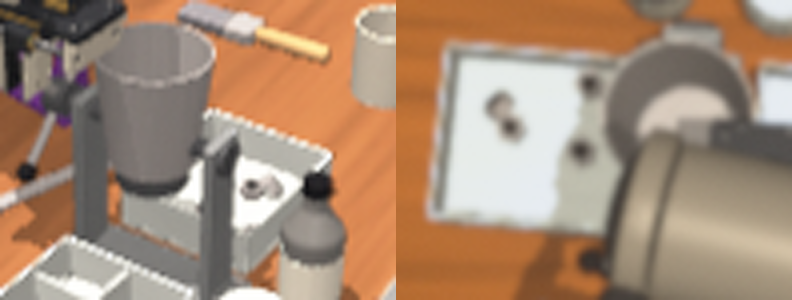

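The pot is upright again and four nuts show in the tray: top crop (105,497), (128,512), (83,590) and (150,580). I release and withdraw for a clear view into the pot.

Call:
play_rows --rows '[[[0,0,0],[0,0,0]],[[0,0,0],[0,0,0]],[[0,0,0],[0,0,0]],[[0,0,0.6],[0,0,0]],[[0,0,0.9],[0,0,0]],[[0,0,1],[0,0,0]],[[0,0,1],[0,0,0]],[[-0.3,-0.9,0],[0,0,0]],[[-0.3,-1,0],[0,0,0]],[[-0.3,-1,0],[0,0,0]],[[-0.3,-1,0],[0,0,0]],[[-0.3,-1,0],[0,0,0]]]' --hand 0.3

```text
time: 20.95
tool_pos: [439.5, -174.1, 323.5]
tcp_rot: [3.141, 0.0, 1.487]
contact_force: [0.0, -0.3, -0.2]
grip_width: 59.8
finger_force: 0.0
```

```bash
python3 - <<'E'
from h import *
S=cam("scene");T=cam("top");o=get_obs();print(o["time"],o["tool_pos"])
for n,C in(("scene",S),("top",T)):
  for q in("nut1","ball","pot_mouth"): print(q,n,[(round(float(d["p"]),2),np.round(d["at"],1).tolist()) for d in (pinpoint if q!="nut1" else spot_in)(q,n)[:8]])
f=np.ascontiguousarray(T[0]["frame"][:,:,::-1])[145:220,180:280]
cv2.imwrite("pics/k.png",cv2.resize(f,(800,600),interpolation=cv2.INTER_CUBIC))
E
```

```text
21.05 [ 439.16666943 -175.40661867  323.29455733]
nut1 scene []
ball scene [(0.68, [123.2, 218.0]), (0.65, [168.2, 153.1]), (0.63, [168.8, 239.3])]
pot_mouth scene [(0.8, [162.8, 269.3]), (0.62, [119.5, 238.7])]
nut1 top [(0.6, [170.8, 199.0]), (0.52, [185.7, 219.1]), (0.48, [176.1, 200.5])]
ball top [(0.87, [214.6, 263.8])]
pot_mouth top [(0.83, [274.2, 309.8]), (0.72, [281.3, 159.3]), (0.55, [172.7, 245.5]), (0.37, [165.1, 220.1])]
```

View pics/k.png

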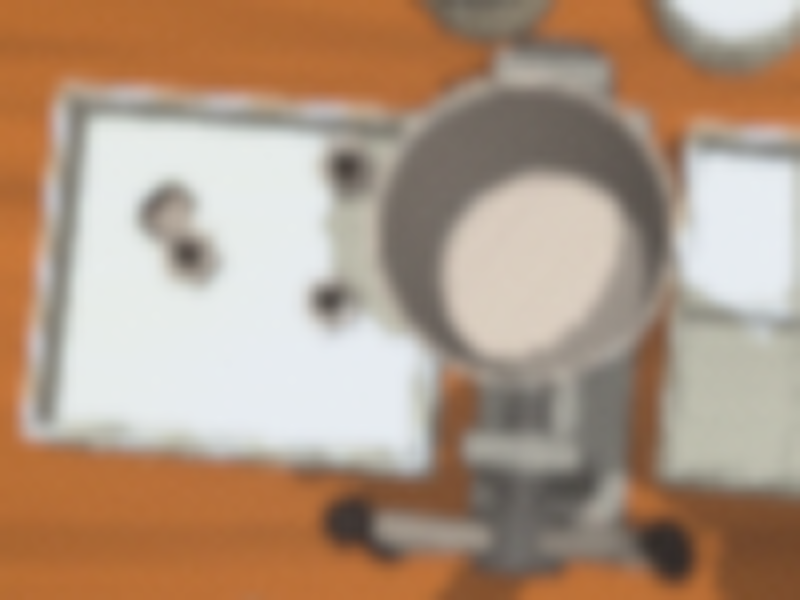

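The pot is empty and four nuts are plainly in the tray, so the fifth is probably hidden below the mouth. I check it and the pot's angle numerically against the first pictures.

```bash
python3 - <<'E'
from h import *
b=56.57
p=[592.5,21.5,-.085]
W=lambda v:np.array([p[0]+np.cos(p[2])*v[0]-np.sin(p[2])*v[1],p[1]+np.sin(p[2])*v[0]+np.cos(p[2])*v[1],v[2]])
for n,fn in(("scene","s"),("top","t")):
  C=cam(n);a=cv2.imread(f"pics/{fn}.png");c=np.ascontiguousarray(C[0]["frame"][:,:,::-1])
  g=lambda x:cv2.cvtColor(x,cv2.COLOR_BGR2GRAY).astype(np.float32)
  for nm,v,dv in(("UR",(-105,-b,170+b),(0,b,b)),("UL",(-105,b,170+b),(0,b,-b)),("mouth",(0,0,255),(0,85,0))):
    u=proj(C,W(v))[0]; e=proj(C,W(np.array(v)+.1*np.array(dv)))[0]-u
    h=8 if nm!="mouth" else 26
    x,y=np.round(u).astype(int); A=g(a)[y-h:y+h,x-h:x+h];B=g(c)[y-h-4:y+h+4,x-h-4:x+h+4]
    m=cv2.matchTemplate(cv2.resize(B,None,fx=8,fy=8,interpolation=2),cv2.resize(A,None,fx=8,fy=8,interpolation=2),cv2.TM_CCOEFF_NORMED); l=cv2.minMaxLoc(m)
    print(n,nm,"shift px",np.array(l[3])/8-4,round(l[1],2),"px per +0.1rad",np.round(e,1))
  d=cv2.absdiff(a,c).max(2)>40
  k,_,st,ce=cv2.connectedComponentsWithStats(d.astype(np.uint8))
  print(n,[(s[4],np.round(q[::-1]).tolist(),np.round(onz(C,q[::-1],8)[:2]).tolist()) for s,q in zip(st[1:],ce[1:]) if s[4]>=3 and 150<q[1]<240 and 195<q[0]<330])
  if n=="scene":
    for y in range(186,214,2): print(y,g(c)[y,262:312:2].astype(int).tolist())
E
```

```text
scene UR shift px [-0.5   -0.125] 0.82 px per +0.1rad [ 0.9 -2. ]
scene UL shift px [0.    0.125] 0.97 px per +0.1rad [0.9 0.7]
scene mouth shift px [0. 0.] 0.91 px per +0.1rad [ 1.4 -1. ]
scene [(np.int32(11), [153.0, 238.0], [197.0, 366.0]), (np.int32(4), [164.0, 246.0], [287.0, 299.0]), (np.int32(10), [181.0, 246.0], [368.0, 178.0]), (np.int32(6), [186.0, 200.0], [214.0, 45.0]), (np.int32(50), [197.0, 300.0], [627.0, 197.0]), (np.int32(3), [207.0, 297.0], [646.0, 130.0]), (np.int32(7), [213.0, 247.0], [494.0, -8.0]), (np.int32(123), [226.0, 250.0], [548.0, -69.0]), (np.int32(4), [234.0, 259.0], [605.0, -92.0])]
186 [118, 122, 125, 125, 124, 121, 120, 119, 118, 116, 102, 79, 129, 195, 153, 96, 89, 182, 180, 179, 179, 180, 182, 186, 228]
188 [117, 123, 125, 123, 124, 121, 122, 119, 117, 114, 87, 64, 138, 141, 114, 56, 89, 181, 181, 180, 179, 179, 181, 181, 182]
190 [146, 122, 125, 125, 124, 121, 120, 119, 117, 114, 108, 177, 112, 93, 79, 55, 198, 248, 240, 194, 180, 180, 178, 181, 181]
192 [150, 118, 125, 124, 123, 120, 119, 119, 115, 112, 166, 253, 113, 88, 61, 57, 250, 253, 253, 2
[... 1262 characters left out ...]
7, 166, 123, 96, 101, 111]
top UR shift px [-0.125 -0.25 ] 0.89 px per +0.1rad [-2.  -0.3]
top UL shift px [-0.125  0.   ] 1.0 px per +0.1rad [-1.7 -0.1]
top mouth shift px [0.125 0.   ] 0.85 px per +0.1rad [-3.  -0.3]
top [(np.int32(37), [165.0, 223.0], [661.0, 122.0]), (np.int32(85), [174.0, 202.0], [629.0, 195.0]), (np.int32(44), [173.0, 248.0], [635.0, 34.0]), (np.int32(36), [182.0, 221.0], [601.0, 126.0]), (np.int32(36), [181.0, 242.0], [606.0, 54.0]), (np.int32(24), [182.0, 252.0], [604.0, 18.0]), (np.int32(266), [193.0, 269.0], [564.0, -43.0]), (np.int32(283), [194.0, 286.0], [563.0, -99.0]), (np.int32(7), [186.0, 297.0], [591.0, -138.0]), (np.int32(81), [196.0, 256.0], [555.0, 4.0])]
```

```bash
python3 - <<'E'
from h import *
p=[592.5,21.5,-.085]
W=lambda v:np.array([p[0]+np.cos(p[2])*v[0]-np.sin(p[2])*v[1],p[1]+np.sin(p[2])*v[0]+np.cos(p[2])*v[1],v[2]])
C=cam("scene");T=cam("top");print("cams",-C[2].T@C[3],-T[2].T@T[3])
# tray edge in top picture: fit tray mask from first picture's white floor
m=trace("tray","top")[0]["mask"]; ys,xs=np.nonzero(m); print("tray bbox top",ys.min(),ys.max(),xs.min(),xs.max(), onz(T,(184,xs.max()),50), onz(T,(184,xs.min()),50), onz(T,(203,xs.max()),50))
for v in [(-60,45,0),(0,45,0),(60,45,0),(-60,60,4),(0,60,4),(60,60,4),(0,80,4),(0,100,4),(60,80,4),(60,58,50),(-60,58,50)]:
  print(v,"scene",np.round(proj(C,W(v))[0][::-1]),"top",np.round(proj(T,W(v))[0][::-1]))
a=cv2.imread("pics/s.png");c=C[0]["frame"][:,:,::-1]
d=cv2.absdiff(a,np.ascontiguousarray(c)).max(2)
for y in range(190,222): print(y,''.join(' ' if v<10 else '.' if v<20 else '+' if v<40 else '#' for v in d[y,255:320]))
E
```

```text
cams [ 1198.85765084 -1015.1809786    982.89396168] [ 429.14423422  -37.34467686 1250.87238114]
tray bbox top 155 203 182 234 [589.66274444  76.5256702   50.        ] [586.73767816 252.42531149  50.        ] [525.57935632  74.79813789  50.        ]
(-60, 45, 0) scene [207. 266.] top [201. 236.]
(0, 45, 0) scene [213. 278.] top [184. 238.]
(60, 45, 0) scene [218. 291.] top [167. 240.]
(-60, 60, 4) scene [205. 268.] top [201. 232.]
(0, 60, 4) scene [210. 280.] top [183. 234.]
(60, 60, 4) scene [215. 293.] top [167. 236.]
(0, 80, 4) scene [207. 283.] top [183. 228.]
(0, 100, 4) scene [205. 286.] top [182. 223.]
(60, 80, 4) scene [213. 296.] top [166. 230.]
(60, 58, 50) scene [206. 293.] top [164. 235.]
(-60, 58, 50) scene [196. 268.] top [199. 231.]
190                                                                  
191         +                                                        
192         +                                                        
193                                               .+.                
194         +                .               .++.+###.         
[... 1146 characters left out ...]
                                                  
212 ++#####++                                                        
213 ++++#####+                                                       
214 +++++++####.                                                     
215 +++++++++####+                                                   
216 +++++++++++###                                 +                 
217 +++++++++++#++   .                             +                 
218 +++++++++###+.   .                                               
219 +++++++++.#+ +                                                   
220 ##+++++.  .  +.          +                                       
221 #####..      +.
```

```bash
python3 -c "
from plant import bot
print(bot.close_job())"
```

```text
the job is handed in; nothing more can be done
None
```

I handed the job in at about 21 s: the pot was tipped to its stop, emptied and turned back upright, and four of the five nuts were seen in the plain tray; I never saw the fifth, which is most likely in the tray strip hidden under the pot's mouth.

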